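Transfer a sample row to the counter cassette, keeping every position

ROBOT

A 7-joint arm with a two-finger parallel gripper is mounted at the origin on the work surface; the furniture and walls round the work are solid. World frame = base frame: x ahead of the robot, y to its left, z up, the work surface at z = 0. Lengths are in m, angles in rad, forces in N, time in s.
With the tool pointing down it reaches from about 0.4 to 0.9 m from the base axis. Payload 5.5 kg.
Tool frame: the origin (TCP) lies on the centre line of the jaws, within the pads' length; the fingertips stand 19 mm ahead of it and the grasp point (between the pads) is the TCP (nose_length is the distance from the TCP to the fingertips, in m); z points along the fingers, y is the line along which they close (so a half turn about z gives the same grasp; the last joint's range is limited). The gripper opens to 85 mm and grips with 20 to 120 N. Pads are 22 mm wide; open, the fingers measure 114 mm over their backs; the gripper's body (76 mm by 85 mm) begins 54 mm behind the grasp point. The pads swing forward as they close: fully open they stand 13 mm farther back than shut.
Start: joints at [-0.941, 0.501, -0.427, 1.55, 0.221, 1.138, -0.21], TCP at [0.233, 0.607, 0.25] pointing down, gripper open.
Joint ranges: [-2.88, 2.88], [-0.31, 2.03], [-1.54, 1.56], [0.2, 2.42], [-1.41, 4.55], [0.19, 2.02], [-2.57, 2.57]. Speed limits (rad/s): [2.57, 2.57, 3.14, 3.14, 3.14, 3.14, 3.14].

INTERFACE

Orientations are given as a unit quaternion [w, x, y, z].
In Python, from plant import * gives the robot as it stands.
- The arm moves only by the shell command python3 -m creep 'ROWS' [FORCE]. ROWS is JSON, a list of rows, each an object with "linear": the shift along the tool's x, y, z normalised to -1 to 1, where 1 is 0.3 m, a list of three; "angular": the turn, a rotation vector about the tool's x, y, z normalised to -1 to 1, where 1 is 360 degrees, a list of three; "gripper": the gripper's target within -1 to 1 (fully open at 1, half-way at 0, shut at -1). In form: [{"linear": [tx, ty, tz], "angular": [ax, ay, az], "gripper": gripper}, ...]. A call has 1 to 10 rows; each row is the pose to reach, as a shift and turn from the pose commanded when the call began, along the tool's axes at that moment, turning the shorter way round; what a row does not reach only later rows make up. A row lasts 1/8 s, in which the tool goes at most 62.5 mm and 10.7 degrees, less where a joint would pass 70% of its speed; a pose out of reach is approached as far as the arm can. A call with a number of a shift or a turn outside -1 to 1 is refused whole. A call with a gripper value outside its range is refused whole. The fingers move at their own pace and stop on an object; FORCE is the grip in N (left out, the last holds). Time passes only in rows, so rows that repeat a pose let the fingers close. It gives the time, the measured TCP pose, the force, the opening and the grip force at its end, in the units of the state.
- sense(): the state, without advancing time (a new reading comes with each control period).
- grab_frame(name): name is "side" or "top"; returns a dict with "image" (384x512x3 uint8, red, green, blue), "depth" (384x512 float32, m along the optical axis (not along the pixel's ray), 0 where there is no reading), "K" (3x3 intrinsics, pixels), "R" (3x3) and "t" (3): a world point X has camera coordinates R X + t. Camera axes: x right, y down, z forward; pixel columns grow to the right and rows downward; lengths in m; the calibration is good to about 2 mm. A picture is of the moment at which its call begins.
- close_job(): hands the job in; it is judged then, once.
The state is a dict: "clock": time; "joint_pos": joint angles; "joint_vel": joint speeds; "tau": joint torques, N m; "eef_pos": TCP position; "ee_rot": TCP orientation; "force": force on the tool from outside, world axes, zero at the start; "moment": the same for the moment, N m; "gripper_width": opening from 0.0 (shut) to 1.0 (fully open); "grasp_force": force on a finger pad.
Only numpy, scipy, OpenCV 4.12 (cv2) and the standard library are available. Lean on these libraries where they do the work, as an engineer would, in place of code of your own. Each camera call takes 0.05 s, during which the arm holds its last target. There are 200 camera calls.

TASK

The four unlabelled samples in the white rack are known only by their position in the row, so move them into the empty stainless steel counter cassette in the same order, each to the same position as it had, counting both rows from the end with the black marker clip. Set each one down gently, not dropped, so that it stands upright on the floor of its own well, and do not disturb the bottle and the tub behind the racks.

Things in the scene. Friction and masses are not known exactly. Their poses are not given: they have to be found in the camera images.
- bench_rack: White plastic rack, full at the start, fixed, 84 (x) by 300 (y) mm. Origin: underside centre, on the bench. 4 open wells, centres y = 108, 36, -36, -108 (positions 1 to 4), each 66 (y) by 72 (x) mm inside, floor 8 mm above the bench; cross walls' tops at 28 mm, lips on the long sides only 16 mm, so grip across the row (along x). Black marker clip, 49 mm high, at y = 152, by position 1.
- cassette: Stainless steel cassette, empty at the start, fixed; size, origin, wells, positions and black marker clip (at its +y end) as bench_rack; a dark hole marks the middle of each well floor. It lies roughly end to end with the white rack, on its left or on its right; both rows run left to right within 0.2 rad, marker clips to the left (+y).
- canister_mid (a point): Sample: tall white canister with a ribbed lid, 92 mm high; body 48 mm across up to 72 mm, lid 54 mm across above that. Point: on its axis, half-way up; z axis up its axis. At the start it stands upright in a well of the white rack (any of the four); yaw has no meaning. Grip body or lid.
- snap_vial_mid (a point): Sample: short white plastic vial with a wider snap cap, 46 mm high; body 33 mm across up to 34 mm, cap 36 mm across above that. Point: on its axis, half-way up; z axis up its axis. At the start it stands upright in a well of the white rack (any of the four); yaw has no meaning. Grip it high, by the cap, so that the fingertips clear the lips of the well.
- steel_cup_mid (a point): Sample: turned steel cup, open at the top, thick wall, 52 mm high, 44 mm across. Point: on its axis, half-way up; z axis up its axis. At the start it stands upright in a well of the white rack (any of the four); yaw has no meaning. Grip it from outside in its upper half.
- glass_vial_mid (a point): Sample: slim amber glass vial with a black screw cap, 71 mm high; body 30 mm across up to 50 mm, cap 25 mm across from 56 mm up. Point: on its axis, half-way up; z axis up its axis. At the start it stands upright in a well of the white rack (any of the four); yaw has no meaning. Grip the body's upper half.
- red_cap_bottle: Bystander: white bottle with a red cap, 86 mm across, 177 mm high, standing behind the racks. Origin: centre of its underside.
- sample_tub: Bystander: low round translucent tub, 97 mm across, 38 mm high, behind the racks. Origin: centre of its underside.
There are look-alikes about, which are no part of the job. What is shaped like the part that bears glass_vial_mid but blue is not meant. What is shaped like the part that bears snap_vial_mid but green is not meant.

How it is judged:
At the end, for the whole second after the job is handed in: Each sample stands upright (0.12 rad), released and at rest on the floor (4 mm) of the cassette well with the same position number as its well in the white rack, anywhere in that well; the racks lie such that this is a move of 0.39 to 0.46 m (distance of canister_mid from where it was at the start of the episode between 0.3871 and 0.4583 m and x of canister_mid in the frame of cassette between -0.022 and 0.022 m and y of canister_mid in the frame of cassette between -0.13 and 0.13 m and z of canister_mid in the frame of cassette between 0.05 and 0.058 m and angle between each of canister_mid, snap_vial_mid, steel_cup_mid, glass_vial_mid's own z axis and vertical below 0.12 rad and linear speed of each of canister, snap_vial, steel_cup, glass_vial below 0.02 m/s and contact force between each of canister, snap_vial, steel_cup, glass_vial and the fingers below 0.05 N and distance of snap_vial_mid from where it was at the start of the episode between 0.3871 and 0.4583 m and x of snap_vial_mid in the frame of cassette between -0.022 and 0.022 m and y of snap_vial_mid in the frame of cassette between -0.13 and 0.13 m and z of snap_vial_mid in the frame of cassette between 0.027 and 0.035 m and distance of steel_cup_mid from where it was at the start of the episode between 0.3871 and 0.4583 m and x of steel_cup_mid in the frame of cassette between -0.022 and 0.022 m and y of steel_cup_mid in the frame of cassette between -0.13 and 0.13 m and z of steel_cup_mid in the frame of cassette between 0.03 and 0.038 m and distance of glass_vial_mid from where it was at the start of the episode between 0.3871 and 0.4583 m and x of glass_vial_mid in the frame of cassette between -0.022 and 0.022 m and y of glass_vial_mid in the frame of cassette between -0.13 and 0.13 m and z of glass_vial_mid in the frame of cassette between 0.0395 and 0.0475 m); the robot touches nothing.
It fails at once if a sample is tipped over (angle between any of canister_mid, snap_vial_mid, steel_cup_mid, glass_vial_mid's own z axis and vertical above 0.7 rad).
It fails at once if a sample is dropped (falls free by more than about 15 mm) ((linear speed of canister above 0.55 m/s and contact force between canister and anything else below 0.05 N) or (linear speed of snap_vial above 0.55 m/s and contact force between snap_vial and anything else below 0.05 N) or (linear speed of steel_cup above 0.55 m/s and contact force between steel_cup and anything else below 0.05 N) or (linear speed of glass_vial above 0.55 m/s and contact force between glass_vial and anything else below 0.05 N)).
It fails at once if the bottle or the tub behind the racks is pushed aside by more than 20 mm (distance of any of red_cap_bottle, sample_tub from where it was at the start of the episode above 0.02 m).
It also fails if it takes over 112 s, if anything falls off the work surface, if the arm or the gripper's body presses on something with over 40 N, if the wrist force passes 120 N, or if a joint passes its speed limit or range.

## Working session

There is one attempt and no reset: what is moved stays moved. The work goes in short steps, Python scripts to look and compute and a shell command to move; the robot and the scene stay as the last step left them, time stands still between calls to the robot, and variables do not carry over. Pictures are saved under pics/ and viewed, at most 14 in all, crops included, and the job is handed in when it is done.

```bash
ls; mkdir -p pics; python3 - <<'E'
from plant import *
import cv2,numpy as np
s=sense();print({k:np.round(v,3).tolist() for k,v in s.items()})
for n in("top","side"):
    f=grab_frame(n);np.savez(f"{n}0.npz",**f);print(n,f["K"].tolist(),f["R"].round(3).tolist(),f["t"])
    cv2.imwrite(f"pics/{n}0.png",cv2.resize(f["image"][...,::-1],(768,576)))
E
```

```text
pics
{'clock': 0.0, 'joint_pos': [-0.941, 0.502, -0.427, 1.551, 0.221, 1.138, -0.21], 'joint_vel': [0.0, -0.001, -0.002, -0.001, -0.001, -0.0, -0.001], 'tau': [0.001, -56.954, -5.816, -28.093, 0.011, 0.012, -0.0], 'eef_pos': [0.233, 0.606, 0.249], 'ee_rot': [-0.0, 0.182, 0.983, -0.001], 'force': [-0.162, -0.45, -0.037], 'moment': [0.0, -0.008, -0.04], 'grasp_force': 0.0, 'gripper_width': 1.001}
top [[400.30073836576906, 0.0, 256.8074105964132], [0.0, 400.30073836576906, 189.33573784268714], [0.0, 0.0, 1.0]] [[-0.112, -0.994, -0.001], [-0.97, 0.11, -0.216], [0.215, -0.023, -0.976]] [0.05409397 0.58823666 1.23027346]
side [[492.0564017952967, 0.0, 256.6371869137977], [0.0, 492.0564017952967, 186.69322781936094], [0.0, 0.0, 1.0]] [[-0.993, -0.114, -0.022], [-0.055, 0.63, -0.775], [0.102, -0.769, -0.632]] [0.5809576  0.08445969 1.38031155]
```

View pics/top0.png

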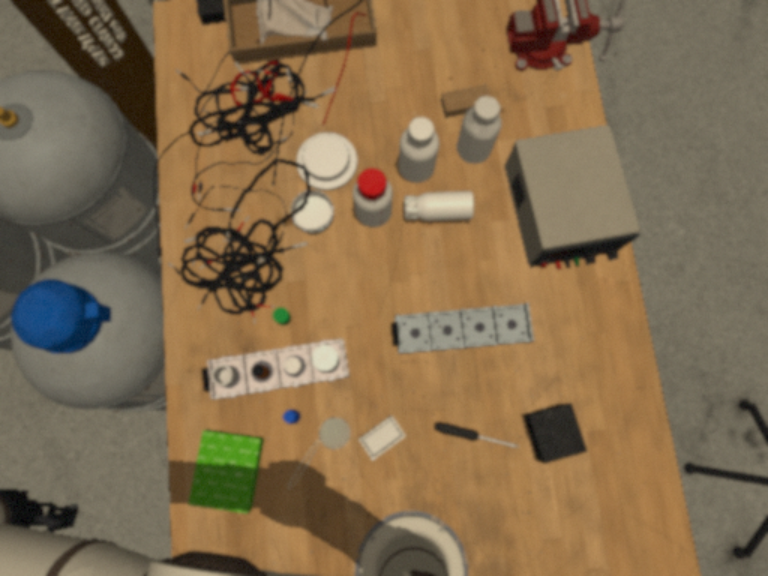

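View pics/side0.png

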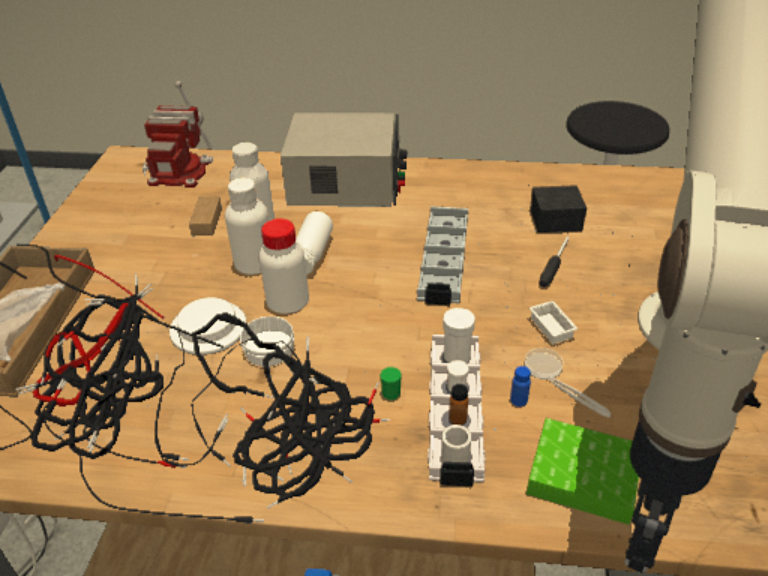

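Top view: the white rack is at left, with its clip at (205,379). It holds the cup at (226,376), the amber vial at (262,371), the snap vial at (293,366) and the canister at (326,358). The empty cassette is at right, with its clip at (396,333).

What could be mistaken for the samples: the green cap vial (281,316) and blue vial (291,416), both outside the rack, and the white bottles (417,150), (480,130) and (438,206). By the description I choose the four in the rack.

```bash
cat > m.py <<'E'
import numpy as np,cv2
def cloud(f):
    K,R,t,d=f["K"],f["R"],f["t"],f["depth"]
    v,u=np.mgrid[:384,:512]
    P=np.stack([(u-K[0,2])/K[0,0]*d,(v-K[1,2])/K[1,1]*d,d],-1)
    W=(P-t)@R
    W[d==0]=np.nan
    return W
def ray(f,u,v,z):
    K,R,t=f["K"],f["R"],f["t"]
    r=R.T@np.array([(u-K[0,2])/K[0,0],(v-K[1,2])/K[1,1],1]);c=-R.T@t
    return c+r*(z-c[2])/r[2]
def proj(f,X):
    p=f["R"]@X+f["t"];return (f["K"]@p/p[2])[:2]
E
python3 - <<'E'
from m import *
T=dict(np.load("top0.npz"));S=dict(np.load("side0.npz"))
rois={"top":{"white":(130,222,240,270),"cass":(258,198,362,240)},"side":{"white":(280,200,330,328),"cass":(270,130,320,205)}}
for n,f in(("top",T),("side",S)):
    W=cloud(f)
    print(n,"bench z",np.nanmedian(W[240:260,200:330,2]) if n=="top" else np.nanmedian(W[215:225,330:350,2]))
    for k,(a,b,c,d) in rois[n].items():
        P=W[b:d,a:c].reshape(-1,3);P=P[~np.isnan(P[:,0])]
        Q=P[(P[:,2]>.011)&(P[:,2]<.036)]
        r=cv2.minAreaRect((Q[:,:2]*1000).astype(np.float32));print(k,len(Q),np.round(r[0],1),np.round(r[1],1),round(r[2],2))
        H=P[(P[:,2]>.04)]
        if k=="white":
            for ax in range(1):
                # cluster tall points
                M=((W[...,2]>.04)&(W[...,2]<.13)).astype(np.uint8)*0
                M[b:d,a:c]=(W[b:d,a:c,2]>.04)&(W[b:d,a:c,2]<.13)
                nn,L=cv2.connectedComponents(M,connectivity=4)
                for i in range(1,nn):
                    q=W[L==i]
                    if len(q)<8: continue
                    zt=np.percentile(q[:,2],95);tq=q[q[:,2]>zt-.006]
                    print("  comp",len(q),"ztop",zt.round(4),"mid",((tq[:,:2].min(0)+tq[:,:2].max(0))/2).round(4),"ext",(np.ptp(tq[:,:2],axis=0)).round(3))
        else: print("  clip",np.median(H,0).round(4),len(H))
# crop
a=cv2.resize(T["image"][195:280,120:370],None,fx=3,fy=3,interpolation=2);b=cv2.resize(S["image"][130:330,230:380],None,fx=1.6,fy=1.6)
cv2.imwrite("pics/crop0.png",np.vstack([a,np.pad(b,((0,0),(0,a.shape[1]-b.shape[1]),(0,0)))])[...,::-1])
E
```

```text
top bench z -0.0006128437009395738
white 823 [441.7 247.3] [ 89.  308.5] 3.12
  comp 256 ztop 0.1032 mid [0.4443 0.1301] ext [0.053 0.05 ]
  comp 103 ztop 0.057 mid [0.4422 0.2046] ext [0.033 0.032]
  comp 110 ztop 0.062 mid [0.4381 0.3522] ext [0.042 0.045]
  comp 83 ztop 0.0813 mid [0.4371 0.2743] ext [0.023 0.022]
  comp 31 ztop 0.0504 mid [0.4341 0.3932] ext [0.041 0.006]
cass 683 [ 484.2 -166.9] [305.9  85. ] 88.69
  clip [ 0.4836 -0.0211  0.0466] 24
side bench z -0.00026692303877502894
white 1440 [443.7 191.9] [ 94.7 421.3] 4.89
  comp 537 ztop 0.102 mid [0.4415 0.1295] ext [0.054 0.058]
  comp 167 ztop 0.0576 mid [0.4394 0.2034] ext [0.033 0.037]
  comp 202 ztop 0.0801 mid [0.434  0.2748] ext [0.024 0.028]
  comp 287 ztop 0.0612 mid [0.4359 0.3514] ext [0.043 0.048]
  comp 78 ztop 0.0509 mid [0.4316 0.3943] ext [0.042 0.009]
cass 913 [ 481.2 -167.1] [314.4  85.5] 88.97
  clip [ 0.4839 -0.0203  0.0459] 45
```

View pics/crop0.png

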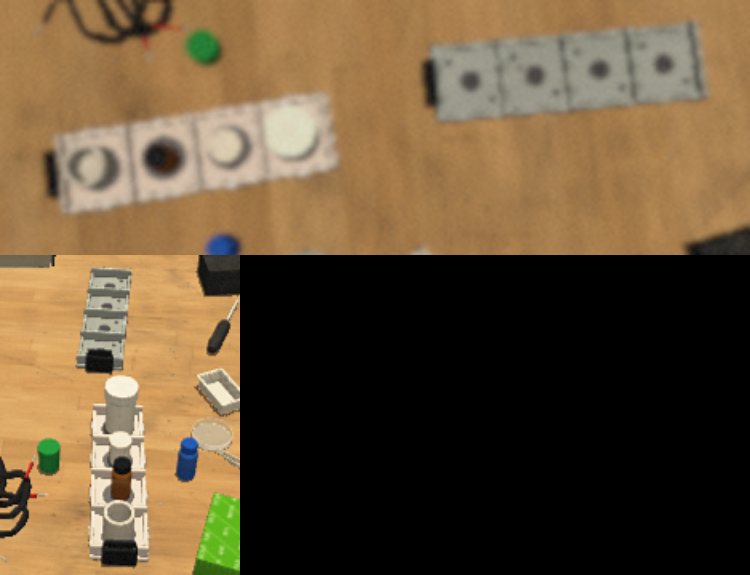

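The crop confirms the row from the clip: cup, glass vial, snap vial, canister. The heights I measured (60, 79, 56 and 101 mm) match the description. Next I'll find the cassette's well holes and write a helper that turns target positions into move units.

```bash
cat >> m.py <<'E'
from scipy.spatial.transform import Rotation as Ro
def go(x,y,z,heading):
    """print shift/turn in move units to tool-down pose; heading = world angle of tool y (deg)"""
    from plant import sense
    s=sense();w,a,b,c=s["ee_rot"];R=Ro.from_quat([a,b,c,w])
    h=np.radians(heading);yv=np.array([np.cos(h),np.sin(h),0]);zv=np.array([0,0,-1.])
    G=Ro.from_matrix(np.stack([np.cross(yv,zv),yv,zv],1))
    print("t",round(s["clock"],2),"pos",s["eef_pos"].round(4) if hasattr(s["eef_pos"],"round") else s["eef_pos"],
     "lin",(R.inv().apply(np.array([x,y,z])-s["eef_pos"])/.3).round(4),"ang",((R.inv()*G).as_rotvec()/(2*np.pi)).round(4),"w",round(s["gripper_width"],3),"gf",round(s["grasp_force"],1))
E
python3 - <<'E'
from m import *
for n,roi in(("top",(258,198,362,240)),("side",(270,130,320,205))):
    f=dict(np.load(n+"0.npz"));g=cv2.cvtColor(f["image"],cv2.COLOR_RGB2GRAY)
    a,b,c,d=roi
    # start guess from cassette rect centre
    ce=np.array([.483,-.1675]);yaw=-.02;hs=[]
    for y in(.108,.036,-.036,-.108):
        X=np.array([ce[0]-np.sin(yaw)*y,ce[1]+np.cos(yaw)*y,.008]);u,v=proj(f,X)
        r=6;U,V=int(round(u)),int(round(v));p=g[V-r:V+r+1,U-r:U+r+1].astype(float)
        w=np.clip(np.median(p)-25-p,0,None);yy,xx=np.mgrid[-r:r+1,-r:r+1]
        h=ray(f,U+(w*xx).sum()/w.sum(),V+(w*yy).sum()/w.sum(),.008);hs.append(h);print(n,(u,v),h.round(4))
    hs=np.array(hs);e=hs[0]-hs[3];print("centre",hs.mean(0).round(4),"yaw",np.arctan2(-e[0],e[1]).round(4),"len",np.linalg.norm(e).round(4))
go(.441,.130,.22,2.5)
E
```

```text
top (np.float64(274.50140065289594), np.float64(222.27038834953194)) [ 0.4867 -0.0662  0.008 ]
top (np.float64(296.071280409714), np.float64(220.27355960921295)) [ 0.4849 -0.1378  0.008 ]
top (np.float64(317.59679606668135), np.float64(218.28083786951788)) [ 0.4835 -0.2097  0.008 ]
top (np.float64(339.0780843527524), np.float64(216.29221047278213)) [ 0.4817 -0.2813  0.008 ]
centre [ 0.4842 -0.1737  0.008 ] yaw -0.0232 len 0.2152
side (np.float64(292.0097952880002), np.float64(191.36851382106855)) [nan nan nan]
side (np.float64(293.845814040258), np.float64(176.61208167788004)) [ 0.48   -0.1228  0.008 ]
side (np.float64(295.5536872305565), np.float64(162.88557980483665)) [ 0.4785 -0.1899  0.008 ]
side (np.float64(297.14637840677943), np.float64(150.08481770037193)) [ 0.4792 -0.2609  0.008 ]
centre [nan nan nan] yaw nan len nan
t 0.1 pos [0.2329 0.6062 0.2494] lin [-1.2166 -1.233   0.1001] ang [-0.0002  0.0002  0.1847] w 1.001 gf 0.0<stdin>:11: RuntimeWarning: invalid value encountered in scalar divide
```

```bash
python3 -m creep '[{"linear":[-0.6,-0.6,0],"angular":[0,0,0.1847],"gripper":1},{"linear":[-0.6,-0.6,0],"angular":[0,0,0.1847],"gripper":1},{"linear":[-0.6,-0.6,0],"angular":[0,0,0.1847],"gripper":1},{"linear":[-0.6,-0.6,0],"angular":[0,0,0.1847],"gripper":1},{"linear":[-0.6,-0.6,0],"angular":[0,0,0.1847],"gripper":1},{"linear":[-0.6,-0.6,0],"angular":[0,0,0.1847],"gripper":1},{"linear":[-0.6,-0.6,0],"angular":[0,0,0.1847],"gripper":1}]' 40; python3 -c "
from m import *
go(.442,.130,.22,2.5);go(.442,.130,.088,2.5)"
```

```text
clock: 0.98
eef_pos: [0.3365, 0.3739, 0.2501]
ee_rot: [0.0, 0.692, 0.722, -0.0]
force: [0.8, 0.1, 0.0]
gripper_width: 1.005
grasp_force: 0.0
t 0.97 pos [0.3365 0.3739 0.2501] lin [-0.8273  0.3165  0.1006] ang [-0.      0.0001 -0.0001] w 1.005 gf 0.0
t 0.97 pos [0.3365 0.3739 0.2501] lin [-0.8271  0.3166  0.5406] ang [-0.      0.0001 -0.0001] w 1.005 gf 0.0
```

```bash
python3 -m creep '[{"linear":[-0.2,0.08,0],"angular":[0,0,0],"gripper":1},{"linear":[-0.4,0.15,0],"angular":[0,0,0],"gripper":1},{"linear":[-0.6,0.23,0],"angular":[0,0,0],"gripper":1},{"linear":[-0.76,0.29,0],"angular":[0,0,0],"gripper":1},{"linear":[-0.827,0.3165,0.1],"angular":[0,0,0],"gripper":1},{"linear":[-0.827,0.3165,0.2],"angular":[0,0,0],"gripper":1},{"linear":[-0.827,0.3165,0.2],"angular":[0,0,0],"gripper":1}]'; python3 - <<'E'
from m import *
from plant import grab_frame
go(.442,.130,.088,2.5)
o=[]
for n in("top","side"):
    f=grab_frame(n)
    o.append(cv2.resize(f["image"][170:290,120:260] if n=="top" else f["image"][150:330,200:400],(390,390)))
cv2.imwrite("pics/a1.png",np.hstack(o)[...,::-1])
E
```

```text
clock: 1.85
eef_pos: [0.4403, 0.1299, 0.1883]
ee_rot: [-0.001, 0.691, 0.723, -0.002]
force: [0.3, -0.6, 1.0]
gripper_width: 0.999
grasp_force: 0.0
t 1.85 pos [0.4403 0.1299 0.1883] lin [0.0006 0.0074 0.3344] ang [-0.0008  0.0002  0.0004] w 0.999 gf 0.0
```

View pics/a1.png

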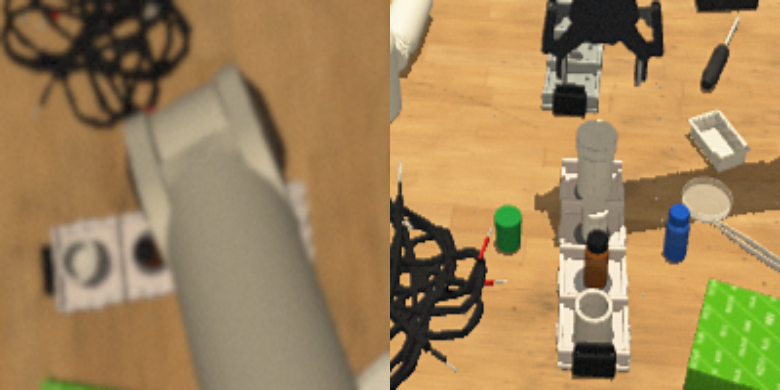

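The side view shows the fingers at (552,65) and (643,65), straddling the canister at (597,150) evenly. Descend.

```bash
python3 -m creep '[{"linear":[0,0.004,0.1],"angular":[0,0,0],"gripper":1},{"linear":[0,0.004,0.2],"angular":[0,0,0],"gripper":1},{"linear":[0,0.004,0.29],"angular":[0,0,0],"gripper":1},{"linear":[0,0.004,0.33],"angular":[0,0,0],"gripper":1},{"linear":[0,0.004,0.33],"angular":[0,0,0],"gripper":0},{"linear":[0,0.004,0.33],"angular":[0,0,0],"gripper":-1},{"linear":[0,0.004,0.33],"angular":[0,0,0],"gripper":-1},{"linear":[0,0.004,0.33],"angular":[0,0,0],"gripper":-1},{"linear":[0,0.004,0.33],"angular":[0,0,0],"gripper":-1}]' 40; python3 -c "
from m import *
go(.442,.130,.088,2.5)"
```

```text
clock: 3.08
eef_pos: [0.4443, 0.1309, 0.0926]
ee_rot: [0.0, 0.692, 0.722, 0.001]
force: [-1.7, 0.2, 7.1]
gripper_width: 0.61
grasp_force: 41.9
t 3.08 pos [0.4443 0.1309 0.0926] lin [-0.0028 -0.0078  0.0153] ang [ 0.0003 -0.0001 -0.    ] w 0.61 gf 41.9
```

```bash
python3 -m creep '[{"linear":[0,0,-0.05],"angular":[0,0,0],"gripper":-1},{"linear":[0,0,-0.13],"angular":[0,0,0],"gripper":-1},{"linear":[0,0,-0.2],"angular":[0,0,0],"gripper":-1},{"linear":[0,0,-0.25],"angular":[0,0,0],"gripper":-1},{"linear":[0,0,-0.25],"angular":[0,0,0],"gripper":-1}]'; python3 -c "
from m import *
go(.4805,-.285,.165,-1.3)"
```

```text
clock: 3.7
eef_pos: [0.4444, 0.1308, 0.1678]
ee_rot: [0.001, 0.692, 0.722, 0.001]
force: [-0.3, -0.0, -2.3]
gripper_width: 0.615
grasp_force: 42.6
t 3.7 pos [0.4444 0.1308 0.1678] lin [-1.3899  0.0601  0.0081] ang [ 0.0005 -0.0002  0.0105] w 0.615 gf 42.6
```

```bash
python3 -m creep '[{"linear":[-0.06,0.003,0],"angular":[0,0,0.001],"gripper":-1},{"linear":[-0.16,0.007,0],"angular":[0,0,0.002],"gripper":-1},{"linear":[-0.29,0.013,0],"angular":[0,0,0.003],"gripper":-1},{"linear":[-0.43,0.019,0],"angular":[0,0,0.004],"gripper":-1},{"linear":[-0.57,0.025,0],"angular":[0,0,0.005],"gripper":-1},{"linear":[-0.71,0.031,0],"angular":[0,0,0.006],"gripper":-1},{"linear":[-0.84,0.036,0],"angular":[0,0,0.007],"gripper":-1},{"linear":[-0.93,0.041,0],"angular":[0,0,0.009],"gripper":-1},{"linear":[-0.98,0.043,0],"angular":[0,0,0.0105],"gripper":-1},{"linear":[-1,0.044,0],"angular":[0,0,0.0105],"gripper":-1}]'; python3 -c "
from m import *
go(.4805,-.285,.165,-1.3)"
```

```text
clock: 4.95
eef_pos: [0.4688, -0.1695, 0.1656]
ee_rot: [-0.001, 0.716, 0.699, -0.0]
force: [0.1, -0.2, -1.0]
gripper_width: 0.617
grasp_force: 42.5
t 4.95 pos [ 0.4688 -0.1695  0.1656] lin [-0.3838  0.0481  0.0019] ang [-0.0002 -0.     -0.0002] w 0.617 gf 42.5
```

```bash
python3 -m creep '[{"linear":[-0.06,0.01,0],"angular":[0,0,0],"gripper":-1},{"linear":[-0.16,0.02,0],"angular":[0,0,0],"gripper":-1},{"linear":[-0.27,0.034,0],"angular":[0,0,0],"gripper":-1},{"linear":[-0.35,0.044,0],"angular":[0,0,0],"gripper":-1},{"linear":[-0.383,0.048,0],"angular":[0,0,0],"gripper":-1},{"linear":[-0.383,0.048,0.05],"angular":[0,0,0],"gripper":-1},{"linear":[-0.383,0.048,0.11],"angular":[0,0,0],"gripper":-1},{"linear":[-0.383,0.048,0.17],"angular":[0,0,0],"gripper":-1},{"linear":[-0.383,0.048,0.2],"angular":[0,0,0],"gripper":-1},{"linear":[-0.383,0.048,0.2],"angular":[0,0,0],"gripper":-1}]'; python3 - <<'E'
from m import *
from plant import grab_frame
go(.4805,-.285,.0926,-1.3)
o=[]
for n in("top","side"):
    f=grab_frame(n)
    o.append(cv2.resize(f["image"][170:290,220:360] if n=="top" else f["image"][100:220,230:350],(390,390)))
cv2.imwrite("pics/a2.png",np.hstack(o)[...,::-1])
E
```

```text
clock: 6.2
eef_pos: [0.4808, -0.2832, 0.1051]
ee_rot: [-0.001, 0.715, 0.699, -0.0]
force: [-0.6, 0.1, 0.5]
gripper_width: 0.616
grasp_force: 42.5
t 6.2 pos [ 0.4808 -0.2832  0.1051] lin [-0.006  -0.0008  0.0417] ang [-0.0003 -0.0002  0.0001] w 0.616 gf 42.5
```

View pics/a2.png

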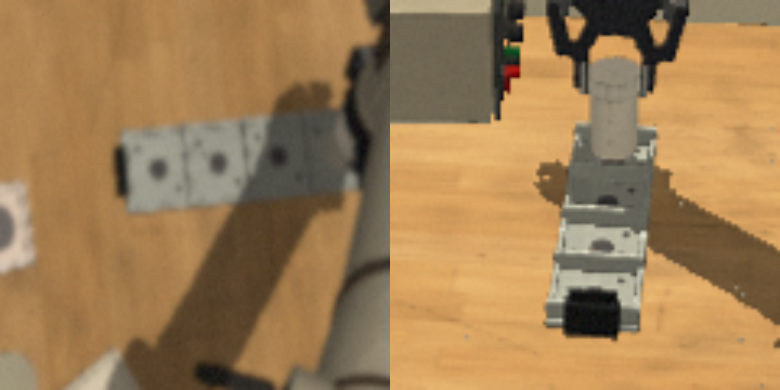

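The canister hangs upright at (613,110), centred over well 4. Lower it slowly.

```bash
python3 -m creep '[{"linear":[-0.002,0,0.015],"angular":[0,0,0],"gripper":-1},{"linear":[-0.002,0,0.025],"angular":[0,0,0],"gripper":-1},{"linear":[-0.002,0,0.033],"angular":[0,0,0],"gripper":-1},{"linear":[-0.002,0,0.037],"angular":[0,0,0],"gripper":-1},{"linear":[-0.002,0,0.037],"angular":[0,0,0],"gripper":-1}]'; python3 -c "
from m import *
go(.4805,-.285,.0926,-1.3)"
```

```text
clock: 6.92
eef_pos: [0.4814, -0.2844, 0.0951]
ee_rot: [-0.0, 0.715, 0.699, -0.0]
force: [-0.0, -0.4, -1.3]
gripper_width: 0.616
grasp_force: 42.5
t 6.92 pos [ 0.4814 -0.2844  0.0951] lin [-0.0021 -0.0029  0.0083] ang [-0. -0.  0.] w 0.616 gf 42.5
```

```bash
python3 -m creep '[{"linear":[0,0,0.004],"angular":[0,0,0],"gripper":-1},{"linear":[0,0,0.007],"angular":[0,0,0],"gripper":-1},{"linear":[0,0,0.009],"angular":[0,0,0],"gripper":-1},{"linear":[0,0,0.011],"angular":[0,0,0],"gripper":-1},{"linear":[0,0,0.011],"angular":[0,0,0],"gripper":-1}]'; python3 -c "
from m import *
go(.4805,-.285,.0926,-1.3)"
```

```text
clock: 7.55
eef_pos: [0.4815, -0.2847, 0.0927]
ee_rot: [0.0, 0.715, 0.699, 0.0]
force: [-2.8, 1.1, 6.4]
gripper_width: 0.616
grasp_force: 43.3
t 7.55 pos [ 0.4815 -0.2847  0.0927] lin [-0.0011 -0.0032  0.0003] ang [ 0.  0. -0.] w 0.616 gf 43.3
```

Contact at 6.4 N. Release and rise.

```bash
python3 -m creep '[{"linear":[0,0,0],"angular":[0,0,0],"gripper":0.4},{"linear":[0,0,0],"angular":[0,0,0],"gripper":0.8},{"linear":[0,0,0],"angular":[0,0,0],"gripper":1},{"linear":[0,0,0],"angular":[0,0,0],"gripper":1},{"linear":[0,0,-0.08],"angular":[0,0,0],"gripper":1},{"linear":[0,0,-0.2],"angular":[0,0,0],"gripper":1},{"linear":[0,0,-0.33],"angular":[0,0,0],"gripper":1},{"linear":[0.1,0,-0.4],"angular":[0,0,0],"gripper":1},{"linear":[0.25,0,-0.4],"angular":[0,0,0],"gripper":1},{"linear":[0.4,0,-0.4],"angular":[0,0,0],"gripper":1}]'; python3 - <<'E'
from m import *
from plant import grab_frame
go(.4415,.2035,.15,2.5)
f=grab_frame("side");np.savez("s.npz",**f);W=cloud(f)
m=(abs(W[...,0]-.481)<.05)&(abs(W[...,1]+.284)<.05)&(W[...,2]>.085)&(W[...,2]<.12)
q=W[m];print("canister top",len(q),q.min(0).round(3),q.max(0).round(3))
E
```

```text
clock: 8.8
eef_pos: [0.4843, -0.1634, 0.2124]
ee_rot: [0.0, 0.715, 0.699, 0.0]
force: [0.5, -0.2, 0.2]
gripper_width: 1.002
grasp_force: 0.0
t 8.8 pos [ 0.4843 -0.1634  0.2124] lin [ 1.2195 -0.1713  0.2076] ang [ 0.0002  0.     -0.0107] w 1.002 gf 0.0
canister top 182 [ 0.452 -0.313  0.085] [ 0.504 -0.255  0.107]
```

```bash
python3 -m creep '[{"linear":[0.15,-0.02,0],"angular":[0,0,-0.002],"gripper":1},{"linear":[0.33,-0.05,0],"angular":[0,0,-0.004],"gripper":1},{"linear":[0.52,-0.08,0],"angular":[0,0,-0.006],"gripper":1},{"linear":[0.7,-0.1,0],"angular":[0,0,-0.008],"gripper":1},{"linear":[0.85,-0.12,0],"angular":[0,0,-0.0107],"gripper":1},{"linear":[0.96,-0.135,0],"angular":[0,0,-0.0107],"gripper":1},{"linear":[1,-0.14,0],"angular":[0,0,-0.0107],"gripper":1},{"linear":[1,-0.14,0],"angular":[0,0,-0.0107],"gripper":1}]'; python3 -c "
from m import *
go(.4415,.2035,.15,2.5);go(.4415,.2035,.049,2.5)"
```

```text
clock: 9.85
eef_pos: [0.4489, 0.1363, 0.2118]
ee_rot: [0.0, 0.691, 0.723, -0.0]
force: [0.2, -0.9, 0.3]
gripper_width: 1.002
grasp_force: 0.0
t 9.85 pos [0.4489 0.1363 0.2118] lin [ 0.225  -0.0145  0.206 ] ang [-0.      0.      0.0003] w 1.002 gf 0.0
t 9.85 pos [0.4489 0.1363 0.2118] lin [ 0.2251 -0.0145  0.5426] ang [-0.      0.      0.0003] w 1.002 gf 0.0
```

```bash
python3 -m creep '[{"linear":[0.1,-0.006,0.05],"angular":[0,0,0],"gripper":1},{"linear":[0.2,-0.0145,0.12],"angular":[0,0,0],"gripper":1},{"linear":[0.225,-0.0145,0.25],"angular":[0,0,0],"gripper":1},{"linear":[0.225,-0.0145,0.37],"angular":[0,0,0],"gripper":1},{"linear":[0.225,-0.0145,0.47],"angular":[0,0,0],"gripper":1},{"linear":[0.225,-0.0145,0.53],"angular":[0,0,0],"gripper":0.4},{"linear":[0.225,-0.0145,0.545],"angular":[0,0,0],"gripper":0.2},{"linear":[0.225,-0.0145,0.545],"angular":[0,0,0],"gripper":0.2}]'; python3 - <<'E'
from m import *
from plant import grab_frame
go(.4415,.2035,.049,2.5)
f=grab_frame("side")
cv2.imwrite("pics/a3.png",cv2.resize(f["image"][200:330,240:370],(520,520))[...,::-1])
E
```

```text
clock: 10.85
eef_pos: [0.4421, 0.2025, 0.0485]
ee_rot: [0.0, 0.692, 0.722, -0.0]
force: [0.1, 0.4, 0.1]
gripper_width: 0.597
grasp_force: 0.0
t 10.85 pos [0.4421 0.2025 0.0485] lin [ 0.0033 -0.0018 -0.0015] ang [ 0.      0.0001 -0.0001] w 0.597 gf 0.0
```

View pics/a3.png

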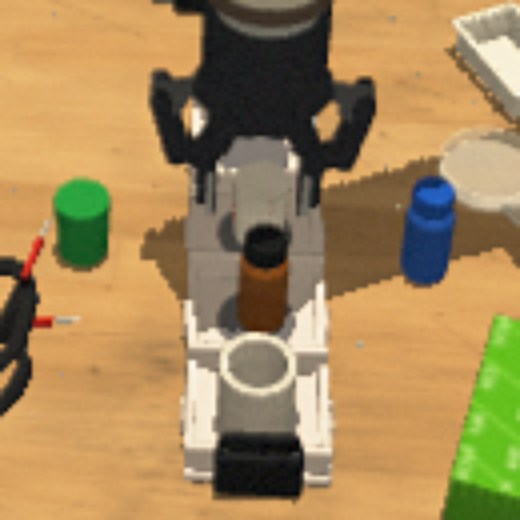

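The fingers, at (205,180) and (305,180), sit evenly on both sides of the snap vial at (258,185). Close and lift.

```bash
python3 -m creep '[{"linear":[0.002,-0.001,0],"angular":[0,0,0],"gripper":-0.1},{"linear":[0.002,-0.001,0],"angular":[0,0,0],"gripper":-0.6},{"linear":[0.002,-0.001,0],"angular":[0,0,0],"gripper":-1},{"linear":[0.002,-0.001,0],"angular":[0,0,0],"gripper":-1},{"linear":[0.002,-0.001,0],"angular":[0,0,0],"gripper":-1}]' 30;  python3 -c "
from m import *
go(.482,-.207,.13,-1.3)"
python3 -m creep '[{"linear":[0,0,-0.05],"angular":[0,0,0],"gripper":-1},{"linear":[0,0,-0.13],"angular":[0,0,0],"gripper":-1},{"linear":[0,0,-0.22],"angular":[0,0,0],"gripper":-1},{"linear":[0,0,-0.27],"angular":[0,0,0],"gripper":-1},{"linear":[0,0,-0.28],"angular":[0,0,0],"gripper":-1}]';  python3 -c "
from m import *
go(.482,-.207,.13,-1.3)"
```

```text
clock: 11.52
eef_pos: [0.4418, 0.2045, 0.0493]
ee_rot: [0.0, 0.691, 0.723, 0.001]
force: [-0.9, -1.3, 7.3]
gripper_width: 0.402
grasp_force: 29.7
t 11.53 pos [0.4418 0.2045 0.0493] lin [-1.3762  0.0727 -0.2696] ang [ 0.0002 -0.0001  0.0107] w 0.402 gf 29.7
clock: 12.15
eef_pos: [0.4418, 0.2046, 0.1336]
ee_rot: [0.0, 0.691, 0.723, 0.001]
force: [-0.2, 1.1, -0.4]
gripper_width: 0.405
grasp_force: 30.1
t 12.15 pos [0.4418 0.2046 0.1336] lin [-1.3765  0.0723  0.011 ] ang [ 0.0003 -0.0002  0.0107] w 0.405 gf 30.1
```

```bash
python3 -m creep '[{"linear":[-0.06,0.003,0],"angular":[0,0,0.001],"gripper":-1},{"linear":[-0.16,0.008,0],"angular":[0,0,0.002],"gripper":-1},{"linear":[-0.29,0.015,0],"angular":[0,0,0.003],"gripper":-1},{"linear":[-0.43,0.022,0],"angular":[0,0,0.004],"gripper":-1},{"linear":[-0.57,0.03,0],"angular":[0,0,0.005],"gripper":-1},{"linear":[-0.71,0.037,0],"angular":[0,0,0.006],"gripper":-1},{"linear":[-0.84,0.044,0],"angular":[0,0,0.007],"gripper":-1},{"linear":[-0.93,0.049,0],"angular":[0,0,0.009],"gripper":-1},{"linear":[-0.98,0.052,0],"angular":[0,0,0.0107],"gripper":-1},{"linear":[-1,0.053,0],"angular":[0,0,0.0107],"gripper":-1}]'; python3 -c "
from m import *
go(.482,-.206,.062,-1.3)"
```

```text
clock: 13.4
eef_pos: [0.4697, -0.0957, 0.1317]
ee_rot: [-0.001, 0.716, 0.699, -0.001]
force: [-0.1, -0.1, -0.9]
gripper_width: 0.399
grasp_force: 30.1
t 13.4 pos [ 0.4697 -0.0957  0.1317] lin [-0.3666  0.0501  0.2323] ang [-0.0002 -0.     -0.0002] w 0.399 gf 30.1
```

```bash
python3 -m creep '[{"linear":[-0.06,0.01,0],"angular":[0,0,0],"gripper":-1},{"linear":[-0.16,0.022,0],"angular":[0,0,0],"gripper":-1},{"linear":[-0.26,0.036,0],"angular":[0,0,0],"gripper":-1},{"linear":[-0.34,0.046,0],"angular":[0,0,0],"gripper":-1},{"linear":[-0.366,0.05,0.02],"angular":[0,0,0],"gripper":-1},{"linear":[-0.366,0.05,0.08],"angular":[0,0,0],"gripper":-1},{"linear":[-0.366,0.05,0.15],"angular":[0,0,0],"gripper":-1},{"linear":[-0.366,0.05,0.21],"angular":[0,0,0],"gripper":-1},{"linear":[-0.366,0.05,0.235],"angular":[0,0,0],"gripper":-1},{"linear":[-0.366,0.05,0.235],"angular":[0,0,0],"gripper":-1}]'; python3 - <<'E'
from m import *
from plant import grab_frame
go(.482,-.206,.0493,-1.3)
f=grab_frame("side")
cv2.imwrite("pics/a4.png",cv2.resize(f["image"][100:220,230:350],(500,500))[...,::-1])
E
```

```text
clock: 14.65
eef_pos: [0.4827, -0.2043, 0.0613]
ee_rot: [-0.001, 0.715, 0.699, -0.0]
force: [-0.4, 0.8, 0.1]
gripper_width: 0.401
grasp_force: 30.1
t 14.65 pos [ 0.4827 -0.2043  0.0613] lin [-0.0058 -0.0021  0.0399] ang [-0.0002 -0.0001  0.0001] w 0.401 gf 30.1
```

View pics/a4.png

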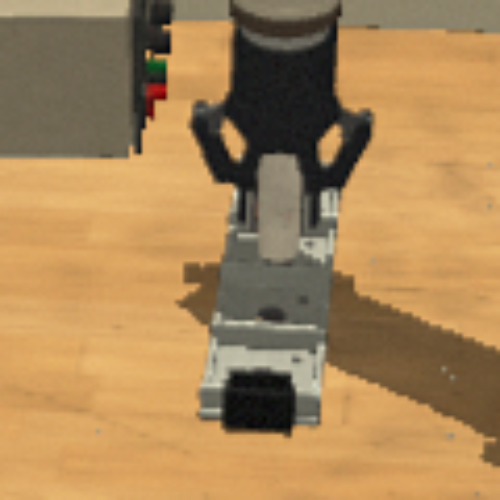

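The vial at (278,230) hangs between the fingers over well 3, with the canister lid visible behind it. Lower.

```bash
python3 -m creep '[{"linear":[-0.002,-0.002,0.015],"angular":[0,0,0],"gripper":-1},{"linear":[-0.002,-0.002,0.025],"angular":[0,0,0],"gripper":-1},{"linear":[-0.002,-0.002,0.032],"angular":[0,0,0],"gripper":-1},{"linear":[-0.002,-0.002,0.036],"angular":[0,0,0],"gripper":-1},{"linear":[-0.002,-0.002,0.039],"angular":[0,0,0],"gripper":-1},{"linear":[-0.002,-0.002,0.042],"angular":[0,0,0],"gripper":-1},{"linear":[-0.002,-0.002,0.042],"angular":[0,0,0],"gripper":-1}]'; python3 -c "
from m import *
go(.482,-.206,.0493,-1.3)"
```

```text
clock: 15.58
eef_pos: [0.4825, -0.2055, 0.0494]
ee_rot: [0.0, 0.715, 0.699, 0.0]
force: [-0.5, 0.1, 1.4]
gripper_width: 0.399
grasp_force: 30.2
t 15.57 pos [ 0.4825 -0.2055  0.0494] lin [-0.0017 -0.0015  0.0004] ang [0. 0. 0.] w 0.399 gf 30.2
```

```bash
python3 -m creep '[{"linear":[0,0,0.003],"angular":[0,0,0],"gripper":-1},{"linear":[0,0,0.003],"angular":[0,0,0],"gripper":0},{"linear":[0,0,0.003],"angular":[0,0,0],"gripper":0.4},{"linear":[0,0,0.003],"angular":[0,0,0],"gripper":0.8},{"linear":[0,0,0.003],"angular":[0,0,0],"gripper":0.8},{"linear":[0,0,-0.08],"angular":[0,0,0],"gripper":0.8},{"linear":[0,0,-0.2],"angular":[0,0,0],"gripper":1},{"linear":[0,0,-0.33],"angular":[0,0,0],"gripper":1},{"linear":[0.1,0,-0.4],"angular":[0,0,0],"gripper":1},{"linear":[0.25,0,-0.4],"angular":[0,0,0],"gripper":1}]'; python3 - <<'E'
from m import *
from plant import grab_frame
go(.438,.2745,.17,2.5)
f=grab_frame("side");np.savez("s.npz",**f);W=cloud(f)
for y,z in((-.284,.085),(-.206,.042)):
    q=W[(abs(W[...,0]-.481)<.05)&(abs(W[...,1]-y)<.036)&(W[...,2]>z)&(W[...,2]<.11)]
    print("top",len(q),q.min(0).round(3),q.max(0).round(3),np.median(q[:,2]).round(3))
cv2.imwrite("pics/a5.png",cv2.resize(f["image"][100:220,230:350],(500,500))[...,::-1])
E
```

```text
clock: 16.82
eef_pos: [0.4856, -0.1315, 0.1715]
ee_rot: [0.002, 0.716, 0.698, 0.001]
force: [1.3, 1.7, -0.4]
gripper_width: 1.003
grasp_force: 0.0
t 16.82 pos [ 0.4856 -0.1315  0.1715] lin [ 1.3489 -0.1939  0.0021] ang [ 0.0007  0.0003 -0.0111] w 1.003 gf 0.0
top 184 [ 0.452 -0.317  0.085] [ 0.504 -0.256  0.105] 0.099
top 94 [ 0.463 -0.223  0.043] [ 0.498 -0.183  0.058] 0.053
```

View pics/a5.png

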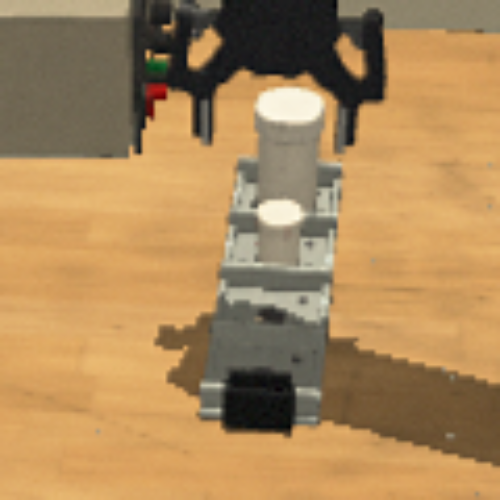

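The canister (290,150) and the snap vial (281,235) both stand upright in wells 4 and 3. Next is the glass vial.

```bash
python3 -m creep '[{"linear":[0.17,-0.02,0],"angular":[0,0,-0.002],"gripper":1},{"linear":[0.36,-0.05,0],"angular":[0,0,-0.004],"gripper":1},{"linear":[0.55,-0.08,0],"angular":[0,0,-0.006],"gripper":1},{"linear":[0.74,-0.11,0],"angular":[0,0,-0.008],"gripper":1},{"linear":[0.92,-0.13,0],"angular":[0,0,-0.011],"gripper":1},{"linear":[1,-0.144,0],"angular":[0,0,-0.011],"gripper":1},{"linear":[1,-0.144,0],"angular":[0,0,-0.011],"gripper":1}]'; python3 -c "
from m import *
go(.438,.2745,.046,2.5)"
```

```text
clock: 17.75
eef_pos: [0.447, 0.1726, 0.1692]
ee_rot: [-0.0, 0.689, 0.725, 0.0]
force: [0.9, -0.5, -0.4]
gripper_width: 0.997
grasp_force: 0.0
t 17.75 pos [0.447  0.1726 0.1692] lin [ 0.3404 -0.0124  0.4108] ang [-0.0001 -0.0001  0.0012] w 0.997 gf 0.0
```

```bash
python3 -m creep '[{"linear":[0.14,-0.005,0],"angular":[0,0,0],"gripper":1},{"linear":[0.27,-0.011,0],"angular":[0,0,0],"gripper":1},{"linear":[0.34,-0.0125,0.04],"angular":[0,0,0],"gripper":1},{"linear":[0.34,-0.0125,0.14],"angular":[0,0,0],"gripper":1},{"linear":[0.34,-0.0125,0.25],"angular":[0,0,0],"gripper":1},{"linear":[0.34,-0.0125,0.35],"angular":[0,0,0],"gripper":0.4},{"linear":[0.34,-0.0125,0.405],"angular":[0,0,0],"gripper":0.2},{"linear":[0.34,-0.0125,0.412],"angular":[0,0,0],"gripper":0.2},{"linear":[0.34,-0.0125,0.412],"angular":[0,0,0],"gripper":0}]'; python3 - <<'E'
from m import *
from plant import grab_frame
go(.438,.2745,.046,2.5)
f=grab_frame("side")
cv2.imwrite("pics/a6.png",cv2.resize(f["image"][220:340,240:360],(480,480))[...,::-1])
E
```

```text
clock: 18.88
eef_pos: [0.4399, 0.2721, 0.0463]
ee_rot: [0.0, 0.691, 0.723, 0.0]
force: [0.1, -0.1, 0.6]
gripper_width: 0.497
grasp_force: 0.0
t 18.88 pos [0.4399 0.2721 0.0463] lin [ 0.0083 -0.0058  0.0011] ang [ 0.0001 -0.0001  0.0004] w 0.497 gf 0.0
```

View pics/a6.png

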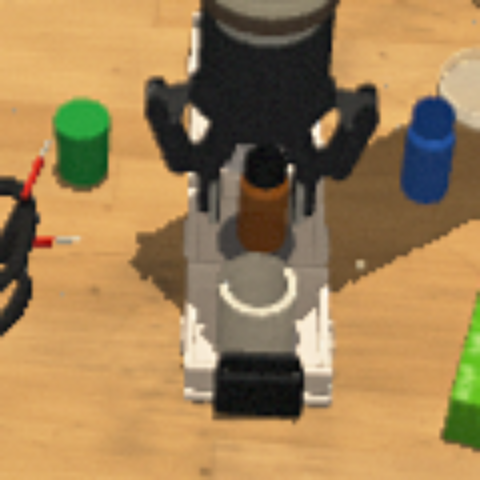

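The fingers' inner edges are at (212,190) and (302,190) and the vial is at (264,200), about 4 mm towards the robot. I'll shift, then close.

```bash
python3 -m creep '[{"linear":[0.006,-0.012,0],"angular":[0,0,0],"gripper":0},{"linear":[0.006,-0.012,0],"angular":[0,0,0],"gripper":-0.2},{"linear":[0.006,-0.012,0],"angular":[0,0,0],"gripper":-0.4},{"linear":[0.006,-0.012,0],"angular":[0,0,0],"gripper":-1},{"linear":[0.006,-0.012,0],"angular":[0,0,0],"gripper":-1},{"linear":[0.006,-0.012,0],"angular":[0,0,0],"gripper":-1}]' 35;  python3 -c "
from m import *
go(.484,-.1377,.13,-1.3)"
```

```text
clock: 19.68
eef_pos: [0.4355, 0.2742, 0.0464]
ee_rot: [-0.0, 0.69, 0.724, 0.0]
force: [-2.1, -0.6, 6.7]
gripper_width: 0.343
grasp_force: 34.5
t 19.68 pos [0.4355 0.2742 0.0464] lin [-1.3791  0.097  -0.2794] ang [ 0.0001 -0.0001  0.0111] w 0.343 gf 34.5
```

```bash
python3 -m creep '[{"linear":[0,0,-0.05],"angular":[0,0,0],"gripper":-1},{"linear":[0,0,-0.13],"angular":[0,0,0],"gripper":-1},{"linear":[0,0,-0.22],"angular":[0,0,0],"gripper":-1},{"linear":[0,0,-0.27],"angular":[0,0,0],"gripper":-1},{"linear":[0,0,-0.28],"angular":[0,0,0],"gripper":-1}]' && python3 -m creep '[{"linear":[-0.06,0.004,0],"angular":[0,0,0.001],"gripper":-1},{"linear":[-0.16,0.011,0],"angular":[0,0,0.002],"gripper":-1},{"linear":[-0.29,0.02,0],"angular":[0,0,0.003],"gripper":-1},{"linear":[-0.43,0.03,0],"angular":[0,0,0.004],"gripper":-1},{"linear":[-0.57,0.04,0],"angular":[0,0,0.005],"gripper":-1},{"linear":[-0.71,0.05,0],"angular":[0,0,0.006],"gripper":-1},{"linear":[-0.84,0.059,0],"angular":[0,0,0.007],"gripper":-1},{"linear":[-0.93,0.065,0],"angular":[0,0,0.009],"gripper":-1},{"linear":[-0.98,0.069,0],"angular":[0,0,0.011],"gripper":-1},{"linear":[-1,0.07,0],"angular":[0,0,0.011],"gripper":-1}]'; python3 -c "
from m import *
go(.484,-.136,.058,-1.3)"
```

```text
clock: 20.3
eef_pos: [0.4361, 0.2741, 0.1309]
ee_rot: [0.0, 0.69, 0.723, 0.001]
force: [0.6, 0.7, -0.9]
gripper_width: 0.336
grasp_force: 34.7
clock: 21.55
eef_pos: [0.4698, -0.026, 0.1291]
ee_rot: [-0.0, 0.716, 0.699, -0.001]
force: [-0.2, -0.5, -0.4]
gripper_width: 0.34
grasp_force: 34.7
t 21.55 pos [ 0.4698 -0.026   0.1291] lin [-0.3655  0.0565  0.2369] ang [-0.0002  0.     -0.0002] w 0.34 gf 34.7
```

```bash
python3 -m creep '[{"linear":[-0.06,0.01,0],"angular":[0,0,0],"gripper":-1},{"linear":[-0.16,0.025,0],"angular":[0,0,0],"gripper":-1},{"linear":[-0.26,0.04,0],"angular":[0,0,0],"gripper":-1},{"linear":[-0.34,0.053,0],"angular":[0,0,0],"gripper":-1},{"linear":[-0.366,0.057,0.02],"angular":[0,0,0],"gripper":-1},{"linear":[-0.366,0.057,0.08],"angular":[0,0,0],"gripper":-1},{"linear":[-0.366,0.057,0.15],"angular":[0,0,0],"gripper":-1},{"linear":[-0.366,0.057,0.21],"angular":[0,0,0],"gripper":-1},{"linear":[-0.366,0.057,0.235],"angular":[0,0,0],"gripper":-1},{"linear":[-0.366,0.057,0.235],"angular":[0,0,0],"gripper":-1}]'; python3 - <<'E'
from m import *
from plant import grab_frame
go(.484,-.136,.0464,-1.3)
f=grab_frame("side")
cv2.imwrite("pics/a7.png",cv2.resize(f["image"][100:220,230:350],(500,500))[...,::-1])
E
```

```text
clock: 22.8
eef_pos: [0.4847, -0.134, 0.0586]
ee_rot: [-0.001, 0.715, 0.7, -0.0]
force: [-0.5, -0.1, 0.2]
gripper_width: 0.337
grasp_force: 34.7
t 22.8 pos [ 0.4847 -0.134   0.0586] lin [-0.0067 -0.002   0.0407] ang [-0.0002 -0.0001  0.0002] w 0.337 gf 34.7
```

View pics/a7.png

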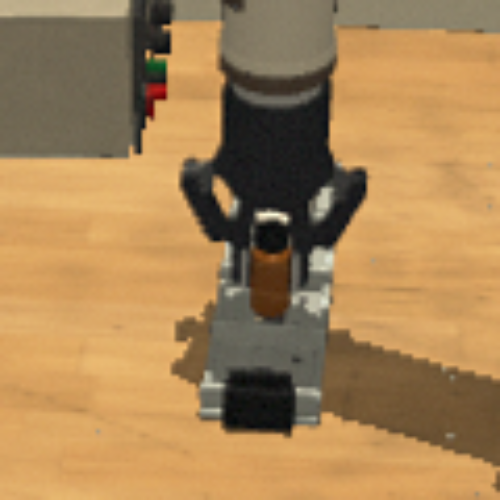

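The amber vial (270,270) hangs upright over well 2. Lower and release.

```bash
python3 -m creep '[{"linear":[-0.002,-0.002,0.015],"angular":[0,0,0],"gripper":-1},{"linear":[-0.002,-0.002,0.025],"angular":[0,0,0],"gripper":-1},{"linear":[-0.002,-0.002,0.032],"angular":[0,0,0],"gripper":-1},{"linear":[-0.002,-0.002,0.037],"angular":[0,0,0],"gripper":-1},{"linear":[-0.002,-0.002,0.040],"angular":[0,0,0],"gripper":-1},{"linear":[-0.002,-0.002,0.043],"angular":[0,0,0],"gripper":-1},{"linear":[-0.002,-0.002,0.044],"angular":[0,0,0],"gripper":-1},{"linear":[-0.002,-0.002,0.044],"angular":[0,0,0],"gripper":-1}]'; python3 -c "
from m import *
go(.484,-.136,.0464,-1.3)"
```

```text
clock: 23.85
eef_pos: [0.4845, -0.1357, 0.0464]
ee_rot: [0.0, 0.715, 0.699, 0.0]
force: [-1.7, 0.2, 6.0]
gripper_width: 0.338
grasp_force: 35.3
t 23.85 pos [ 0.4845 -0.1357  0.0464] lin [-0.0011 -0.0017 -0.    ] ang [ 0. -0.  0.] w 0.338 gf 35.3
```

```bash
python3 -m creep '[{"linear":[0,0,0],"angular":[0,0,0],"gripper":0},{"linear":[0,0,0],"angular":[0,0,0],"gripper":0.4},{"linear":[0,0,0],"angular":[0,0,0],"gripper":0.8},{"linear":[0,0,0],"angular":[0,0,0],"gripper":0.8},{"linear":[0,0,-0.08],"angular":[0,0,0],"gripper":0.8},{"linear":[0,0,-0.2],"angular":[0,0,0],"gripper":1},{"linear":[0,0,-0.33],"angular":[0,0,0],"gripper":1},{"linear":[0.1,-0.02,-0.4],"angular":[0,0,0],"gripper":1},{"linear":[0.25,-0.05,-0.4],"angular":[0,0,0],"gripper":1},{"linear":[0.42,-0.08,-0.4],"angular":[0,0,0],"gripper":1}]'; python3 - <<'E'
from m import *
from plant import grab_frame
go(.436,.352,.17,2.5)
f=grab_frame("side");np.savez("s.npz",**f);W=cloud(f)
for y,z in((-.284,.085),(-.206,.042),(-.136,.05)):
    q=W[(abs(W[...,0]-.481)<.05)&(abs(W[...,1]-y)<.033)&(W[...,2]>z)&(W[...,2]<.11)]
    print("top",len(q),q.min(0).round(3),q.max(0).round(3),np.median(q[:,2]).round(3))
E
```

```text
clock: 25.1
eef_pos: [0.4634, -0.0085, 0.1666]
ee_rot: [0.001, 0.716, 0.698, 0.001]
force: [-0.3, 0.7, 0.4]
gripper_width: 0.996
grasp_force: 0.0
t 25.1 pos [ 0.4634 -0.0085  0.1666] lin [ 1.1992 -0.1206 -0.0117] ang [ 0.0003  0.     -0.0108] w 0.996 gf 0.0Traceback (most recent call last):
  File "<stdin>", line 7, in <module>
    return umr_minimum(a, axis, None, out, keepdims, initial, where)
ValueError: zero-size array to reduction operation minimum which has no identity
```

Probably the arm is blocking the camera. I'll check again after the traverse.

```bash
python3 -m creep '[{"linear":[0.17,-0.017,0],"angular":[0,0,-0.002],"gripper":1},{"linear":[0.36,-0.036,0],"angular":[0,0,-0.004],"gripper":1},{"linear":[0.55,-0.055,0],"angular":[0,0,-0.006],"gripper":1},{"linear":[0.74,-0.074,0],"angular":[0,0,-0.008],"gripper":1},{"linear":[0.92,-0.092,0],"angular":[0,0,-0.0108],"gripper":1},{"linear":[1,-0.1,0],"angular":[0,0,-0.0108],"gripper":1},{"linear":[1,-0.1,0],"angular":[0,0,-0.0108],"gripper":1}]';python3 - <<'E'
from m import *
from plant import grab_frame
go(.436,.352,.046,2.5)
f=grab_frame("top");np.savez("s.npz",**f);W=cloud(f)
for y,z in((-.284,.085),(-.206,.042),(-.136,.05)):
    q=W[(abs(W[...,0]-.481)<.05)&(abs(W[...,1]-y)<.033)&(W[...,2]>z)&(W[...,2]<.11)]
    print("top",len(q),len(q) and (q.min(0).round(3),q.max(0).round(3),np.median(q[:,2]).round(3)))
E
```

```text
clock: 26.02
eef_pos: [0.4392, 0.2937, 0.1658]
ee_rot: [-0.0, 0.689, 0.724, 0.0]
force: [-0.2, -0.8, -0.4]
gripper_width: 1.004
grasp_force: 0.0
t 26.02 pos [0.4392 0.2937 0.1658] lin [ 0.1942 -0.001   0.3996] ang [-0.0001 -0.0002  0.001 ] w 1.004 gf 0.0
top 252 (array([ 0.454, -0.312,  0.085]), array([ 0.508, -0.258,  0.104]), np.float64(0.098))
top 98 (array([ 0.467, -0.222,  0.046]), array([ 0.5  , -0.188,  0.059]), np.float64(0.053))
top 72 (array([ 0.471, -0.148,  0.05 ]), array([ 0.497, -0.123,  0.084]), np.float64(0.076))
```

All three stand at the right heights. Now the cup.

```bash
python3 -m creep '[{"linear":[0.1,-0.001,0],"angular":[0,0,0],"gripper":1},{"linear":[0.18,-0.001,0],"angular":[0,0,0],"gripper":1},{"linear":[0.195,-0.001,0.04],"angular":[0,0,0],"gripper":1},{"linear":[0.195,-0.001,0.14],"angular":[0,0,0],"gripper":1},{"linear":[0.195,-0.001,0.25],"angular":[0,0,0],"gripper":1},{"linear":[0.195,-0.001,0.34],"angular":[0,0,0],"gripper":1},{"linear":[0.195,-0.001,0.39],"angular":[0,0,0],"gripper":0.6},{"linear":[0.195,-0.001,0.4],"angular":[0,0,0],"gripper":0.5},{"linear":[0.195,-0.001,0.4],"angular":[0,0,0],"gripper":0.4}]'; python3 - <<'E'
from m import *
from plant import grab_frame
go(.436,.352,.046,2.5)
f=grab_frame("side")
cv2.imwrite("pics/a8.png",cv2.resize(f["image"][230:350,240:360],(480,480))[...,::-1])
E
```

```text
clock: 27.2
eef_pos: [0.4376, 0.3497, 0.0465]
ee_rot: [0.0, 0.691, 0.723, 0.0]
force: [-0.1, -0.3, 0.0]
gripper_width: 0.704
grasp_force: 0.0
t 27.2 pos [0.4376 0.3497 0.0465] lin [ 0.008  -0.0051  0.0015] ang [ 0.0001 -0.      0.0002] w 0.704 gf 0.0
```

View pics/a8.png

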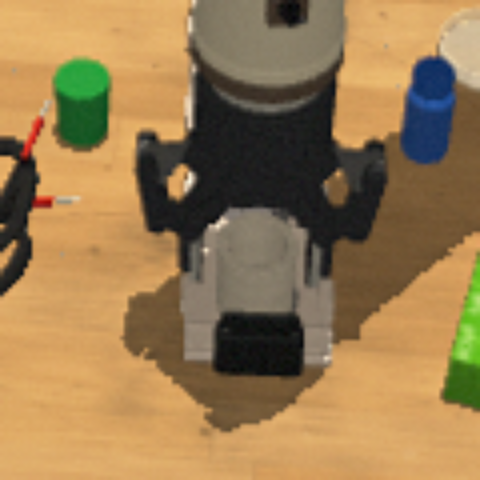

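The fingers, at (200,260) and (312,260), stand on both sides of the cup at (257,260). Close.

```bash
python3 -m creep '[{"linear":[0.006,-0.001,0],"angular":[0,0,0],"gripper":0.3},{"linear":[0.006,-0.001,0],"angular":[0,0,0],"gripper":0.1},{"linear":[0.006,-0.001,0],"angular":[0,0,0],"gripper":-0.1},{"linear":[0.006,-0.001,0],"angular":[0,0,0],"gripper":-1},{"linear":[0.006,-0.001,0],"angular":[0,0,0],"gripper":-1},{"linear":[0.006,-0.001,0],"angular":[0,0,0],"gripper":-1}]' 60;  python3 -c "
from m import *
go(.4855,-.0657,.13,-1.3)"
python3 -m creep '[{"linear":[0,0,-0.05],"angular":[0,0,0],"gripper":-1},{"linear":[0,0,-0.13],"angular":[0,0,0],"gripper":-1},{"linear":[0,0,-0.22],"angular":[0,0,0],"gripper":-1},{"linear":[0,0,-0.27],"angular":[0,0,0],"gripper":-1},{"linear":[0,0,-0.28],"angular":[0,0,0],"gripper":-1}]';  python3 -c "
from m import *
go(.4855,-.0657,.13,-1.3)"
```

```text
clock: 28.0
eef_pos: [0.4371, 0.3524, 0.047]
ee_rot: [0.0, 0.691, 0.723, 0.001]
force: [-0.8, 0.7, 6.5]
gripper_width: 0.508
grasp_force: 61.5
t 28.0 pos [0.4371 0.3524 0.047 ] lin [-1.3993  0.0978 -0.2782] ang [ 0.0002 -0.0002  0.0109] w 0.508 gf 61.5
clock: 28.62
eef_pos: [0.4373, 0.352, 0.1313]
ee_rot: [0.0, 0.691, 0.723, 0.001]
force: [0.4, 0.4, -1.4]
gripper_width: 0.503
grasp_force: 61.0
t 28.62 pos [0.4373 0.352  0.1313] lin [-1.3982  0.0975  0.0027] ang [ 0.0003 -0.0002  0.0108] w 0.503 gf 61.0
```

```bash
python3 -m creep '[{"linear":[-0.06,0.004,0],"angular":[0,0,0.001],"gripper":-1},{"linear":[-0.16,0.011,0],"angular":[0,0,0.002],"gripper":-1},{"linear":[-0.29,0.02,0],"angular":[0,0,0.003],"gripper":-1},{"linear":[-0.43,0.03,0],"angular":[0,0,0.004],"gripper":-1},{"linear":[-0.57,0.04,0],"angular":[0,0,0.005],"gripper":-1},{"linear":[-0.71,0.05,0],"angular":[0,0,0.006],"gripper":-1},{"linear":[-0.84,0.059,0],"angular":[0,0,0.007],"gripper":-1},{"linear":[-0.93,0.065,0],"angular":[0,0,0.009],"gripper":-1},{"linear":[-0.98,0.069,0],"angular":[0,0,0.0108],"gripper":-1},{"linear":[-1,0.07,0],"angular":[0,0,0.0108],"gripper":-1}]'; python3 -c "
from m import *
go(.4855,-.0657,.058,-1.3)"
```

```text
clock: 29.88
eef_pos: [0.4707, 0.0518, 0.1294]
ee_rot: [-0.0, 0.716, 0.699, -0.001]
force: [-0.3, 0.7, -2.0]
gripper_width: 0.502
grasp_force: 60.9
t 29.88 pos [0.4707 0.0518 0.1294] lin [-0.3903  0.059   0.2381] ang [-0.0002  0.     -0.0002] w 0.502 gf 60.9
```

```bash
python3 -m creep '[{"linear":[-0.06,0.01,0],"angular":[0,0,0],"gripper":-1},{"linear":[-0.16,0.025,0],"angular":[0,0,0],"gripper":-1},{"linear":[-0.27,0.04,0],"angular":[0,0,0],"gripper":-1},{"linear":[-0.36,0.054,0],"angular":[0,0,0],"gripper":-1},{"linear":[-0.394,0.06,0.01],"angular":[0,0,0],"gripper":-1},{"linear":[-0.394,0.06,0.07],"angular":[0,0,0],"gripper":-1},{"linear":[-0.394,0.06,0.15],"angular":[0,0,0],"gripper":-1},{"linear":[-0.394,0.06,0.21],"angular":[0,0,0],"gripper":-1},{"linear":[-0.394,0.06,0.235],"angular":[0,0,0],"gripper":-1},{"linear":[-0.394,0.06,0.235],"angular":[0,0,0],"gripper":-1}]'; python3 - <<'E'
from m import *
from plant import grab_frame
go(.4855,-.0657,.047,-1.3)
f=grab_frame("side")
cv2.imwrite("pics/a9.png",cv2.resize(f["image"][110:230,230:350],(480,480))[...,::-1])
E
```

```text
clock: 31.12
eef_pos: [0.4863, -0.0646, 0.0591]
ee_rot: [-0.001, 0.714, 0.7, -0.0]
force: [0.7, -0.7, 0.5]
gripper_width: 0.509
grasp_force: 61.0
t 31.12 pos [ 0.4863 -0.0646  0.0591] lin [-0.0036 -0.0026  0.0402] ang [-0.0002 -0.0001  0.0003] w 0.509 gf 61.0
```

View pics/a9.png

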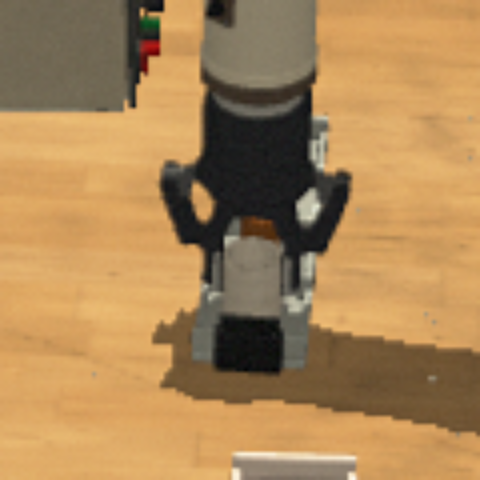

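The cup (253,275) is upright over well 1, behind the clip (250,345). Lower.

```bash
python3 -m creep '[{"linear":[0,-0.002,0.015],"angular":[0,0,0],"gripper":-1},{"linear":[0,-0.002,0.025],"angular":[0,0,0],"gripper":-1},{"linear":[0,-0.002,0.032],"angular":[0,0,0],"gripper":-1},{"linear":[0,-0.002,0.037],"angular":[0,0,0],"gripper":-1},{"linear":[0,-0.002,0.040],"angular":[0,0,0],"gripper":-1},{"linear":[0,-0.002,0.043],"angular":[0,0,0],"gripper":-1},{"linear":[0,-0.002,0.044],"angular":[0,0,0],"gripper":-1},{"linear":[0,-0.002,0.044],"angular":[0,0,0],"gripper":-1}]'; python3 -c "
from m import *
go(.4855,-.0657,.047,-1.3)"
```

```text
clock: 32.17
eef_pos: [0.4861, -0.0657, 0.047]
ee_rot: [0.0, 0.715, 0.699, 0.0]
force: [-3.6, -0.2, 7.4]
gripper_width: 0.507
grasp_force: 62.0
t 32.17 pos [ 0.4861 -0.0657  0.047 ] lin [-0.0002 -0.002  -0.0001] ang [0. 0. 0.] w 0.507 gf 62.0
```

```bash
python3 -m creep '[{"linear":[0,0,0],"angular":[0,0,0],"gripper":0.3},{"linear":[0,0,0],"angular":[0,0,0],"gripper":0.6},{"linear":[0,0,0],"angular":[0,0,0],"gripper":0.9},{"linear":[0,0,0],"angular":[0,0,0],"gripper":0.9},{"linear":[0,0,-0.08],"angular":[0,0,0],"gripper":0.9},{"linear":[0,0,-0.2],"angular":[0,0,0],"gripper":1},{"linear":[0,0,-0.35],"angular":[0,0,0],"gripper":1},{"linear":[0.1,-0.02,-0.45],"angular":[0,0,0],"gripper":1},{"linear":[0.25,-0.05,-0.5],"angular":[0,0,0],"gripper":1},{"linear":[0.42,-0.08,-0.5],"angular":[0,0,0],"gripper":1}]'
python3 -m creep '[{"linear":[0.17,-0.017,0],"angular":[0,0,0],"gripper":1},{"linear":[0.34,-0.034,0],"angular":[0,0,0],"gripper":1},{"linear":[0.5,-0.05,0],"angular":[0,0,0],"gripper":1},{"linear":[0.63,-0.065,0],"angular":[0,0,0],"gripper":1},{"linear":[0.7,-0.07,0],"angular":[0,0,0],"gripper":1},{"linear":[0.7,-0.07,0],"angular":[0,0,0],"gripper":1},{"linear":[0.7,-0.07,0],"angular":[0,0,0],"gripper":1},{"linear":[0.7,-0.07,0],"angular":[0,0,0],"gripper":1}]';python3 - <<'E'
from m import *
from plant import grab_frame
f=grab_frame("top");W=cloud(f)
for y,z in((-.284,.085),(-.206,.042),(-.136,.05),(-.066,.045)):
    q=W[(abs(W[...,0]-.481)<.05)&(abs(W[...,1]-y)<.033)&(W[...,2]>z)&(W[...,2]<.11)]
    print("top",len(q),len(q) and (q.min(0).round(3),q.max(0).round(3),np.median(q[:,2]).round(3)))
g=grab_frame("side")
o=[cv2.resize(i,(390,390)) for i in(f["image"][160:260,250:370],g["image"][110:230,230:350])]
cv2.imwrite("pics/b.png",np.hstack(o)[...,::-1])
E
```

```text
clock: 33.42
eef_pos: [0.4658, 0.0616, 0.198]
ee_rot: [0.001, 0.716, 0.698, 0.001]
force: [0.3, 1.0, -0.7]
gripper_width: 0.998
grasp_force: 0.0
clock: 34.42
eef_pos: [0.449, 0.2696, 0.1962]
ee_rot: [0.0, 0.716, 0.698, -0.0]
force: [-0.5, -0.3, 0.5]
gripper_width: 0.994
grasp_force: 0.0
top 251 (array([ 0.454, -0.311,  0.085]), array([ 0.508, -0.258,  0.107]), np.float64(0.098))
top 99 (array([ 0.466, -0.222,  0.047]), array([ 0.5  , -0.187,  0.059]), np.float64(0.053))
top 73 (array([ 0.471, -0.148,  0.051]), array([ 0.498, -0.121,  0.082]), np.float64(0.076))
top 79 (array([ 0.466, -0.086,  0.046]), array([ 0.509, -0.043,  0.066]), np.float64(0.057))
```

View pics/b.png

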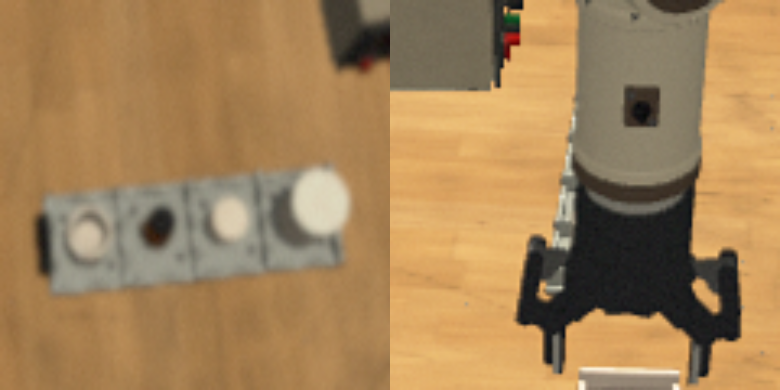

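The top view shows all four upright, one per well: cup (88,238), glass vial (158,228), snap vial (228,218) and canister (318,205). Hand in.

```bash
python3 -c "
from plant import *
print(close_job())"
```

```text
the job is handed in; nothing more can be done
None
```

I moved all four samples into the cassette in the same order (cup, glass vial, snap vial, canister, counted from the marker clip); the last camera check showed each upright in its own well, and I handed the job in at about 34 s; the hand-in gave no verdict.

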